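# Stock the shelf bin and slide it home

## Robot

A 7-joint arm with a two-finger parallel gripper is mounted at the origin on the work surface. World frame = base frame: x ahead of the robot, y to its left, z up, the work surface at z = 0. Lengths are in mm, angles in rad, forces in N, time in s.
With the tool pointing down it reaches from about 400 to 875 mm from the base axis. Payload 4.4 kg.
Tool frame: the origin (TCP) lies between the finger pads; the fingertips stand 17 mm ahead of it and the grasp point (between the pads) lies 2 mm behind it; z points along the fingers, y is the line along which they close (so a half turn about z gives the same grasp; the last joint's range is limited). The gripper opens to 85 mm and grips with 20 to 120 N. Pads are 22 mm wide; open, the fingers measure 114 mm over their backs; the gripper's body (76 mm by 85 mm) begins 54 mm behind the grasp point. The pads swing forward as they close: fully open they stand 13 mm farther back than shut.
Start: joints at [-1.289, 0.628, 0.038, 1.517, -0.027, 0.996, -0.02], TCP at [221.517, 611.104, 248.313] pointing down, gripper open.
Joint ranges: [-3.06, 3.06], [-0.37, 2.12], [-1.25, 1.32], [0.18, 2.47], [-1.1, 4.24], [0.23, 1.98], [-2.94, 2.94]. Speed limits (rad/s): [2.57, 2.57, 3.14, 3.14, 3.14, 3.14, 3.14].

## Interface

Orientations are given as [roll, pitch, yaw] about the fixed x, y, z axes, in that order (R = Rz(yaw) Ry(pitch) Rx(roll)).
In Python, from cell import sensors, get_image, ctrl gives the robot as it stands.
- The arm moves only by the tool send_rows, never from a script. Its argument "series" is a list of rows, each a list of 3 entries, a list of its own where there are three numbers: the finger opening in mm, from 0 to 85.4, then the shift along the world's x, y, z in units of 60 mm (1.0 is 60 mm), then the turn, a rotation vector about the world's x, y, z in units of 5 degrees (1.0 is 5 degrees). A call has 1 to 8 rows; each row shifts and turns the commanded pose from where the row before left it; what a row does not reach is not made up. A row lasts 1/8 s, in which the tool goes at most 62.5 mm and 10.7 degrees, less where a joint would pass 70% of its speed; a pose out of reach is approached as far as the arm can. A call is refused whole if a number of a shift passes 1 or a number of a turn 1, either way. A call with a gripper value outside its range is refused whole. The fingers move at their own pace and stop on an object; the grip force is fixed at half the most. Time passes only in rows, so rows that do not move let the fingers close. It gives the time, the measured TCP pose, the force, the opening and the grip force at its end, in the units of the state.
- sensors.read_state(): the state, without advancing time (a new reading comes with each control period).
- get_image(name): name is "side" or "top" or "wrist"; returns a dict with "img" (400x640x3 uint8, red, green, blue), "depth" (400x640 float32, mm along the optical axis (not along the pixel's ray), 0 where there is no reading), "vfov" (degrees; the focal length in pixels is half the picture's height over the tangent of half this angle, whatever the lens; pixels are square), "cx", "cy" (the principal point, pixels), "world_to_cam" (4x4, takes a point from world to camera coordinates). Camera axes: x right, y down, z forward; pixel columns grow to the right and rows downward; lengths in mm; the calibration is good to about 2 mm. A picture is of the moment at which its call begins.
- ctrl.finish_job(): hands the job in; it is judged then, once.
The state is a dict: "clock": time; "qpos": joint angles; "qd": joint speeds; "tau": joint torques, N m; "eef_pos": TCP position; "tool_rot": TCP orientation; "force": force on the tool from outside, world axes, zero at the start; "torque": the same for the moment, N m; "width": finger opening in mm; "gripper_force": force on a finger pad.
Only numpy, scipy, OpenCV 4.12 (cv2) and the standard library are available. Lean on these libraries where they do the work, as an engineer would, in place of code of your own. Each camera call takes 0.05 s, during which the arm holds its last target. There are 200 camera calls.

## Task

Stand the two loose contactors upright in the empty parts bin on the counter, one in each of its two pockets, then slide the bin tab-end last into the empty bay of the low rack, under the rack's top board, until it is fully home and its front lines up with the two stocked bins. Do not push the stocked bins, the carton or the capacitor out of place.

Things in the scene. Friction and masses are not known exactly. Their poses are not given: they have to be found in the camera images.
- contactor_a: A loose mini contactor (relay), one of two alike: black plastic base 48 (x) x 40 (y) x 30 mm with a grey plastic block 30 (x) x 40 (y) x 20 mm on its middle, 50 mm high in all; the side faces at y = -20 and +20 mm are flat over the full height and suit a grasp. About 0.2 kg. Origin: centre of the underside; z up when it stands upright, as at the start.
- contactor_b: The other loose mini contactor (relay), one of two alike: black plastic base 48 (x) x 40 (y) x 30 mm with a grey plastic block 30 (x) x 40 (y) x 20 mm on its middle, 50 mm high in all; the side faces at y = -20 and +20 mm are flat over the full height and suit a grasp. About 0.2 kg. Origin: centre of the underside; z up when it stands upright, as at the start.
- bin: Empty white plastic bin, loose on the counter, open-topped, 160 (x) x 120 (y) x 70 mm, walls and floor 4 mm, 0.3 kg. A cross wall at x = 0, 54 mm high, parts it into front (x < 0) and rear pockets, each 74 (x) x 112 (y) mm. Pull tab on its front: upright fin 12 mm thick (y), x = -110 to -80 mm, 10 to 65 mm above the counter. Origin: centre of the underside; x from tab end to rear, z up.
- bin_tab (a point): Grasp point on the bin's pull tab, in the fin's middle plane, 97 mm before the bin's centre and 48 mm above its underside; axes as the bin's (pinch the fin along y, from above).
- pocket_front (a point): Centre of the floor of the bin's front pocket (next to the tab), 39 mm before the bin's centre, 4 mm above its underside; axes as the bin's.
- pocket_rear (a point): Centre of the floor of the bin's rear pocket, 39 mm behind the bin's centre, 4 mm above its underside; axes as the bin's.
- rack: Fixed low steel rack, open to the robot and below: 3 bays side by side, 136 mm wide, pitch 142 (y), 6 mm partitions 30 mm high at x = 0 to 90 mm and 85 mm high behind. Top board x = 90 to 205 mm, 85 to 97 mm above the counter; small boxes on it at x > 150, up to 142 high. Stop bar 25 mm high at x = 195. Origin: middle of the front edge, counter level; x points into the rack.
- bay: The empty bay, with a thin brown card liner on its floor (185 x 128 mm, flat, reaching to the rack's front edge). Origin: where the origin of the bin belongs when it is fully home (rear against the stop, middle of the bay's width, 115 mm behind the rack's front edge); x points into the bay. It may be any of the three bays.
- stocked_a: White bin full of metal capacitor cans in one of the other two bays of the rack, the same size and shape as the empty bin, with a pull tab too. Loose, about 0.7 kg; origin: centre of its underside, tab at its -x side. Leave it alone.
- stocked_b: White bin full of small cardboard boxes in one of the other two bays of the rack, the same size and shape as the empty bin, with a pull tab too. Loose, about 0.7 kg; origin: centre of its underside, tab at its -x side. Leave it alone.
- carton: Bystander: small cardboard carton 90 (x) x 70 (y) x 50 mm with a paper band, standing on the counter, 0.3 kg. Origin: centre of its underside.
- capacitor: Bystander: upright metal capacitor can, 42 mm diameter, 88 mm high with its terminals, standing on the counter, 0.2 kg. Origin: centre of its underside.
Mind the look-alikes: they are no part of the job. Leave any blue look-alike of the contactor_a alone. What is shaped like the bin but pink is not meant.

How it is judged (in metres and radians):
At the end, for the whole second after the job is handed in: One contactor stands upright (within 17 degrees) on the floor of each pocket; the bin stands flat on the counter in the empty bay, tab towards the robot, within 12 mm of fully home and 14 mm of the bay's middle, square to within 6 degrees; contactors and bin at rest (((x of contactor_a in the frame of pocket_front between -0.036 and 0.036 m and y of contactor_a in the frame of pocket_front between -0.05 and 0.05 m and z of contactor_a in the frame of pocket_front between -0.006 and 0.012 m and angle between each of contactor_a, contactor_b's own z axis and vertical below 0.3 rad and x of contactor_b in the frame of pocket_rear between -0.036 and 0.036 m and y of contactor_b in the frame of pocket_rear between -0.05 and 0.05 m and z of contactor_b in the frame of pocket_rear between -0.006 and 0.012 m) or (x of contactor_b in the frame of pocket_front between -0.036 and 0.036 m and y of contactor_b in the frame of pocket_front between -0.05 and 0.05 m and z of contactor_b in the frame of pocket_front between -0.006 and 0.012 m and angle between each of contactor_b, contactor_a's own z axis and vertical below 0.3 rad and x of contactor_a in the frame of pocket_rear between -0.036 and 0.036 m and y of contactor_a in the frame of pocket_rear between -0.05 and 0.05 m and z of contactor_a in the frame of pocket_rear between -0.006 and 0.012 m)) and x of bin in the frame of bay between -0.012 and 0.012 m and y of bin in the frame of bay between -0.014 and 0.014 m and angle between the x axis of bin and the x axis of bay, either way round below 0.1 rad and x of bin_tab in the frame of bay below -0.07 m and angle between bin's own z axis and vertical below 0.06 rad and height (world z) of bin below 0.006 m and linear speed of each of contactor_a, contactor_b, bin below 0.02 m/s); the robot touches nothing.
It fails at once if the bin of capacitor cans is moved more than 25 mm (distance of stocked_a from where it was at the start of the episode above 0.025 m).
It fails at once if the bin of small boxes is moved more than 25 mm (distance of stocked_b from where it was at the start of the episode above 0.025 m).
It fails at once if the carton is moved more than 25 mm (distance of carton from where it was at the start of the episode above 0.025 m).
It fails at once if the capacitor is moved more than 25 mm (distance of capacitor from where it was at the start of the episode above 0.025 m).
It also fails if it takes over 72 s, if anything falls off the work surface, if the arm or the gripper's body presses on something with over 40 N, if the wrist force passes 120 N, or if a joint passes its speed limit or range.

## Working session

There is one attempt and no reset: what is moved stays moved. The work goes in short steps, Python scripts to look and compute and a tool call to move; the robot and the scene stay as the last step left them, time stands still between calls to the robot, and variables do not carry over. Pictures are saved under pics/ and viewed, at most 10 in all, crops included, and the job is handed in when it is done.

Besides the shell and the picture viewer there is one more tool, called after "Call:" as name(argument=value, ...) on one line, values as JSON. send_rows: Moves the arm, as the interface text tells. Its arguments: {"type":"object","properties":{"series":{"type":"array"}},"required":["series"]}

```bash
mkdir -p pics
cat > h.py <<'E'
import numpy as np,cv2
from cell import sensors,get_image,ctrl
def pts(d):
    h,w=d["depth"].shape;f=h/2/np.tan(np.radians(d["vfov"])/2)
    v,u=np.mgrid[:h,:w];z=d["depth"].astype(float)
    c=np.stack([(u-d["cx"])/f*z,(v-d["cy"])/f*z,z,np.ones_like(z)],-1)
    p=(c@np.linalg.inv(d["world_to_cam"]).T)[...,:3];p[z<=0]=np.nan
    return p
def ray(d,uv,h):
    f=d["img"].shape[0]/2/np.tan(np.radians(d["vfov"])/2)
    M=np.linalg.inv(d["world_to_cam"]);uv=np.atleast_2d(uv)
    r=np.c_[(uv[:,0]-d["cx"])/f,(uv[:,1]-d["cy"])/f,np.ones(len(uv))]@M[:3,:3].T
    o=M[:3,3];return o+r*((h-o[2])/r[:,2])[:,None]
E
python3 - <<'E'
from h import *
print(sensors.read_state())
for n in("top","side"):
    d=get_image(n);np.save(f"pics/{n}0.npy",d,allow_pickle=True)
    cv2.imwrite(f"pics/{n}0.png",d["img"][...,::-1]);print(n,d["vfov"],d["cx"],d["cy"],d["world_to_cam"].round(3).tolist())
E
```

```text
{'clock': 0.0, 'qpos': array([-1.28876528,  0.6293371 ,  0.03844077,  1.51839362, -0.02697148,
        0.99628681, -0.02003087]), 'qd': array([-0.00135723,  0.00085472, -0.00043834,  0.00122825, -0.00073458,
       -0.00112634,  0.00154842]), 'tau': array([-1.56988162e-04, -5.63398647e+01,  1.22627344e+00, -1.93452144e+01,
        1.10297219e-02,  1.04523380e-02,  7.89008539e-06]), 'eef_pos': array([221.33323806, 610.51552886, 247.38669856]), 'tool_rot': array([-3.13968638e+00,  4.84852416e-05,  2.79374667e+00]), 'force': array([-0.51769905, -0.36943061, -0.00798365]), 'torque': array([-0.05215191, -0.06993269, -0.04412099]), 'gripper_force': 0.0, 'width': 85.26837453275856}
top 57.22247592641832 322.59748868670164 200.19449880211573 [[0.017, -1.0, -0.006, -25.354], [-0.995, -0.017, -0.096, 558.168], [0.096, 0.007, -0.995, 963.28], [0.0, 0.0, 0.0, 1.0]]
side 51.72428086081128 320.09618759131195 199.16706837529463 [[-0.997, -0.076, 0.012, 559.188], [-0.066, 0.768, -0.637, 86.413], [0.039, -0.636, -0.771, 1319.074], [0.0, 0.0, 0.0, 1.0]]
```

View pics/top0.png

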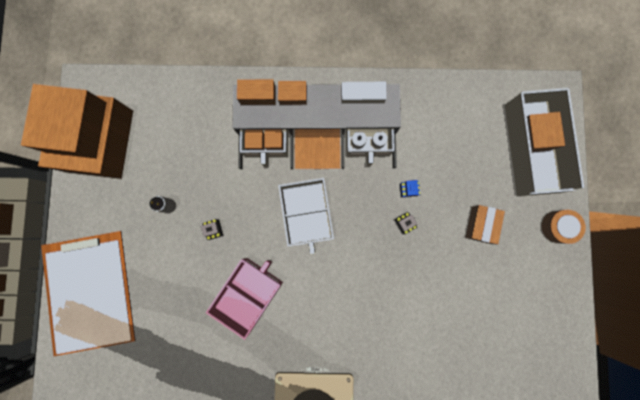

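View pics/side0.png

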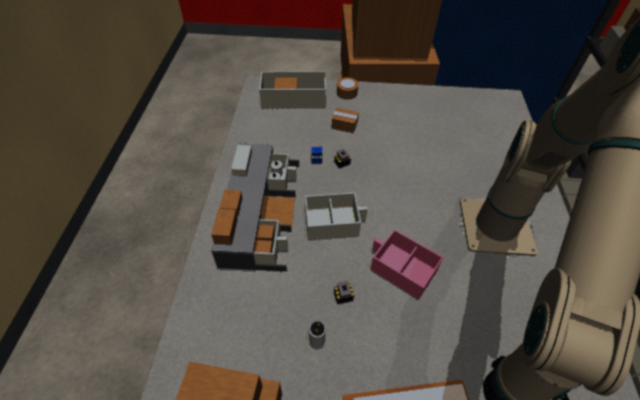

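The top view shows the contactors at (211,229) and (406,223), the bin at (305,213) with its tab towards the robot at (312,247), and the empty bay with brown liner in the middle at (318,148). The blue and pink look-alikes are at (410,188) and (245,297). The side view agrees.

Run:
```python
from h import *
for n,R in(("top",dict(ca=(190,210,235,250),cb=(390,208,425,240),bin=(270,172,340,258),sa=(342,125,398,170),sb=(236,125,292,170),rack=(225,70,410,172),cap=(140,190,185,220),carton=(460,195,510,250),pink=(200,250,290,340),blue=(395,175,425,200))),
          ("side",dict(ca=(325,278,362,308),cb=(330,146,356,170),bin=(295,185,372,245)))):
    d=np.load(f"pics/{n}0.npy",allow_pickle=True).item();p=pts(d)
    for k,(a,b,c,e) in R.items():
        q=p[b:e,a:c].reshape(-1,3);q=q[~np.isnan(q[:,0])]
        for lo,hi in ((15,200),(25,38),(42,58),(60,78),(78,110)):
            s=q[(q[:,2]>lo)&(q[:,2]<hi)]
            if len(s)<15: continue
            r=cv2.minAreaRect(s[:,:2].astype(np.float32));print(n,k,lo,len(s),"z%.0f"%np.median(s[:,2]),np.round(r[0]),np.round(r[1]),round(r[2],1))
d=np.load("pics/top0.npy",allow_pickle=True).item();p=pts(d)
print("counter",[p[v,u].round(1) for v,u in((260,180),(200,440),(190,360))])
hsv=cv2.cvtColor(d["img"],cv2.COLOR_RGB2HSV)
m=((hsv[...,0]<20)&(hsv[...,1]>120)).astype(np.uint8);m[:,:290]=0;m[:,346:]=0;m[:127]=0;m[172:]=0
v,u=np.nonzero(m);g=ray(d,np.c_[u,v],1.);print("liner",cv2.minAreaRect(g[:,:2].astype(np.float32)))
big=cv2.resize(d["img"][60:260,190:430],None,fx=3.3,fy=2.9*3.3/2.9*0+3,interpolation=cv2.INTER_CUBIC);cv2.imwrite("pics/crop.png",big[...,::-1])
```

```text
top ca 15 315 z46 [475. 281.] [48. 41.] 17.2
top ca 25 106 z29 [475. 281.] [48. 40.] 16.9
top ca 42 178 z48 [475. 282.] [30. 40.] 17.3
top cb 15 306 z47 [ 501. -240.] [48. 40.] 30.6
top cb 25 106 z30 [ 501. -240.] [48. 39.] 29.3
top cb 42 180 z49 [ 501. -240.] [30. 40.] 30.3
top bin 15 756 z63 [509.  25.] [190. 120.] 10.1
top bin 25 76 z32 [513.  26.] [175. 112.] 10.0
top bin 42 160 z52 [512.  26.] [177. 112.] 10.0
top bin 60 425 z68 [509.  25.] [190. 120.] 10.1
top sa 15 1334 z49 [ 705. -139.] [108. 149.] 2.1
top sa 25 249 z29 [ 703. -139.] [102. 148.] 2.0
top sa 42 458 z48 [ 703. -139.] [ 96. 145.] 2.3
top sa 60 242 z68 [ 701. -138.] [ 91. 145.] 1.1
top sa 78 225 z95 [ 745. -134.] [  8. 143.] 0.8
top sb 15 1772 z54 [699. 143.] [108. 152.] 1.4
top sb 25 290 z29 [697. 146.] [101. 147.] 0.8
top sb 42 717 z53 [697. 143.] [ 97. 146.] 1.5
top sb 60 255 z67 [695. 143.] [ 90. 143.] 1.2
top sb 78 272 z95 [739. 139.] [ 10. 143.] 1.4
top rack 15 10489 z95 [751.   4.] [205. 433.] 1.5
top rack 25 544 z29 [700.   3.] [103. 432.] 1.5
top rack 42 1175 z51 [700.   3.] [ 97. 427.] 1.3
top rack 60 50
[... 790 characters left out ...]
[40. 31.] 4.3
side ca 15 310 z43 [473. 285.] [49. 41.] 16.6
side ca 25 101 z30 [473. 285.] [49. 40.] 17.8
side ca 42 158 z50 [474. 284.] [30. 40.] 17.0
side cb 15 186 z38 [ 498. -237.] [51. 44.] 29.7
side cb 25 60 z31 [ 499. -237.] [51. 39.] 30.4
side cb 42 85 z50 [ 499. -238.] [30. 42.] 29.7
side bin 15 1482 z48 [527.   0.] [218. 185.] 10.5
side bin 25 282 z31 [528.   0.] [216. 183.] 10.3
side bin 42 407 z51 [508.  27.] [189. 125.] 10.2
side bin 60 434 z68 [508.  26.] [190. 127.] 10.0
counter [array([390.4, 370.8,   2.2]), array([ 567.2, -341.3,   -1.8]), array([ 591.6, -119.4,   -2.2])]
liner ((706.9400634765625, 2.7008743286132812), (111.611328125, 124.15045928955078), 0.8883463740348816)
```

View pics/crop.png

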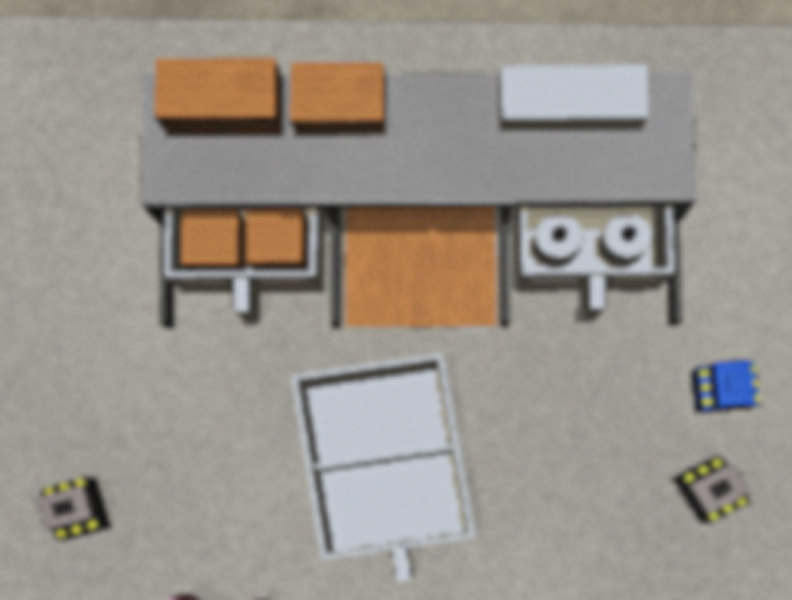

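Poses from depth: contactor_a (474.5, 282, 17°), contactor_b (500, -239, 30°), bin centre (524, 28, 10°), home (763.5, 4, 1.5°). I'll start with contactor_a.

Call:
send_rows(series=[[85,[0.53,-0.685,-0.2],[0,0,0.92]],[85,[0.53,-0.685,-0.2],[0,0,0.92]],[85,[0.53,-0.685,-0.2],[0,0,0.92]],[85,[0.53,-0.685,-0.2],[0,0,0.92]],[85,[0.53,-0.685,-0.2],[0,0,0.92]],[85,[0.53,-0.685,-0.2],[0,0,0.92]],[85,[0.53,-0.685,-0.2],[0,0,0.92]],[85,[0.53,-0.685,-0.2],[0,0,0.92]]])

```text
clock: 1.1
eef_pos: [476.7, 280.9, 151.7]
tool_rot: [3.142, -0.0, -2.844]
force: [0.7, -0.3, -0.2]
width: 84.9
gripper_force: 0.0
```

Call:
send_rows(series=[[80,[-0.03,0.02,-0.7],[0,0,0]],[80,[0,0,-0.7],[0,0,0]],[80,[0,0,-0.4],[0,0,0]],[80,[0,0,-0.23],[0,0,0]],[30,[0,0,0],[0,0,0]],[30,[0,0,0],[0,0,0]],[30,[0,0,0],[0,0,0]],[30,[0,0,0],[0,0,0]]])

```text
clock: 2.1
eef_pos: [474.9, 283.9, 31.7]
tool_rot: [3.141, 0.002, -2.847]
force: [-0.3, -0.9, 7.3]
width: 39.0
gripper_force: 61.3
```

Call:
send_rows(series=[[30,[0,0,0.9],[0,0,0]],[30,[0,0,0.9],[0,0,0]],[30,[0.24,-0.69,0.2],[0,0,-0.23]],[30,[0.24,-0.69,0],[0,0,-0.23]],[30,[0.24,-0.69,0],[0,0,-0.23]],[30,[0.24,-0.69,0],[0,0,-0.23]],[30,[0.24,-0.69,0],[0,0,-0.23]],[30,[0.24,-0.69,0],[0,0,-0.23]]])

```text
clock: 3.1
eef_pos: [560.5, 33.7, 150.5]
tool_rot: [3.141, -0.0, -2.968]
force: [0.7, 0.9, -1.1]
width: 39.5
gripper_force: 61.7
```

Call:
send_rows(series=[[30,[0,0,0],[0,0,0]],[30,[0,0,0],[0,0,0]]])

```text
clock: 3.35
eef_pos: [560.0, 35.5, 150.4]
tool_rot: [3.141, -0.001, -2.968]
force: [-0.6, 1.4, -1.7]
width: 39.4
gripper_force: 61.6
```

Call:
send_rows(series=[[30,[0.03,-0.01,-0.7],[0,0,0]],[30,[0,0,-0.7],[0,0,0]],[30,[0,0,-0.3],[0,0,0]],[30,[0,0,-0.2],[0,0,0]],[30,[0,0,0],[0,0,0]],[56,[0,0,0],[0,0,0]],[56,[0,0,0],[0,0,0]],[56,[0,0,0],[0,0,0]]])

```text
clock: 4.35
eef_pos: [563.3, 34.8, 37.4]
tool_rot: [3.141, 0.002, -2.967]
force: [0.7, 0.2, 2.6]
width: 56.1
gripper_force: 1.6
```

Call:
send_rows(series=[[56,[0,0,0.8],[0,0,0]],[56,[0,0,0.9],[0,0,0]],[85,[-0.17,-0.76,0.2],[0,0,0.68]],[85,[-0.18,-0.76,0],[0,0,0.68]],[85,[-0.18,-0.76,0],[0,0,0.68]],[85,[-0.18,-0.76,0],[0,0,0.68]],[85,[-0.18,-0.76,0],[0,0,0.68]],[85,[-0.17,-0.76,0],[0,0,0.68]]])

```text
clock: 5.35
eef_pos: [498.0, -240.8, 150.7]
tool_rot: [-3.141, -0.0, -2.61]
force: [0.7, 0.3, -0.9]
width: 85.1
gripper_force: 0.0
```

Call:
send_rows(series=[[80,[0,0,0],[0,0,0]]])

```text
clock: 5.48
eef_pos: [496.4, -244.6, 150.3]
tool_rot: [-3.14, -0.003, -2.62]
force: [0.4, 0.8, -0.4]
width: 80.1
gripper_force: 0.0
```

Run:
```python
from h import *
print(sensors.read_state()["qpos"].round(2))
d=get_image("top");p=pts(d)
def rect(b,lo,hi):
    a,b_,c,e=b;q=p[b_:e,a:c].reshape(-1,3);s=q[(q[:,2]>lo)&(q[:,2]<hi)]
    r=cv2.minAreaRect(s[:,:2].astype(np.float32));print(len(s),np.round(r[0]),np.round(r[1]),round(r[2],1),np.median(s[:,2]))
rect((270,172,340,258),60,78)
w=get_image("wrist");cv2.imwrite("pics/mix.png",np.hstack([d["img"][60:260,190:440],cv2.resize(w["img"],(320,200))])[...,::-1])
```

```text
[ 0.61  0.64 -0.31  1.88  0.3   0.67  2.21]
432 [509.  25.] [190. 120.] 10.0 68.01407431535125
```

View pics/mix.png

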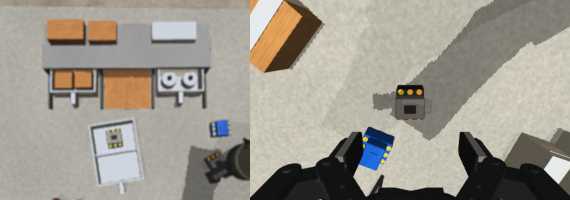

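Run:
```python
from h import *
print(sensors.read_state()["eef_pos"])
d=get_image("wrist");p=pts(d)
M=d["world_to_cam"];f=200/np.tan(np.radians(d["vfov"])/2)
for q in((500,-239,50),(594,-252,50)):
    c=(M@np.r_[q,1])[:3];print(q,c[:2]/c[2]*f+[d["cx"],d["cy"]])
H=cv2.cvtColor(d["img"],cv2.COLOR_RGB2HSV)
z=p[...,2];m=((z>42)&(z<58)&(H[...,1]<110)).astype(np.uint8)
n,l,s,c=cv2.connectedComponentsWithStats(m)
for i in range(1,n):
    if s[i,4]>400:
        r=cv2.minAreaRect(p[l==i][:,:2].astype(np.float32));print(c[i].round(),np.round(r[0]),np.round(r[1]),round(r[2],1))
```

```text
[ 498.39441074 -239.28487086  150.53908352]
(500, -239, 50) [322.67531123 213.86371817]
(594, -252, 50) [242.44298419 310.47107275]
[21. 32.] [ 497. -449.] [23. 70.] 77.5
[318. 214.] [ 503. -241.] [31. 40.] 30.2
[585. 309.] [459. -25.] [30. 66.] 42.0
```

Call:
send_rows(series=[[80,[0.04,0,-0.7],[0,0,0]],[80,[0,0,-0.7],[0,0,0]],[80,[0,0,-0.4],[0,0,0]],[80,[0,0,-0.2],[0,0,0]],[30,[0,0,0],[0,0,0]],[30,[0,0,0],[0,0,0]],[30,[0,0,0],[0,0,0]],[30,[0,0,0],[0,0,0]]])

```text
clock: 6.62
eef_pos: [502.2, -239.3, 31.8]
tool_rot: [-3.14, 0.002, -2.612]
force: [-0.6, 0.1, 6.9]
width: 39.3
gripper_force: 61.2
```

Call:
send_rows(series=[[30,[0,0,0.9],[0,0,0]],[30,[0,0,0.9],[0,0,0]],[30,[-0.045,0.722,0.2],[0,0,-0.68]],[30,[-0.045,0.722,0],[0,0,-0.68]],[30,[-0.045,0.722,0],[0,0,-0.68]],[30,[-0.045,0.722,0],[0,0,-0.68]],[30,[-0.045,0.722,0],[0,0,-0.68]],[30,[-0.045,0.722,0],[0,0,-0.68]]])

```text
clock: 7.62
eef_pos: [484.6, 22.0, 150.7]
tool_rot: [-3.142, 0.0, -2.97]
force: [1.0, 0.9, -1.6]
width: 39.2
gripper_force: 61.3
```

Call:
send_rows(series=[[30,[0,0,0],[0,0,0]],[30,[0,0,0],[0,0,0]]])

```text
clock: 7.88
eef_pos: [484.7, 20.2, 150.6]
tool_rot: [-3.141, -0.0, -2.967]
force: [0.6, 0.3, -1.5]
width: 39.7
gripper_force: 61.3
```

Call:
send_rows(series=[[30,[0.01,0,-0.7],[0,0,0]],[30,[0,0,-0.7],[0,0,0]],[30,[0,0,-0.3],[0,0,0]],[30,[0,0,-0.2],[0,0,0]],[30,[0,0,0],[0,0,0]],[56,[0,0,0],[0,0,0]],[56,[0,0,0],[0,0,0]],[56,[0,0,0],[0,0,0]]])

```text
clock: 8.88
eef_pos: [486.2, 20.3, 37.1]
tool_rot: [-3.141, 0.002, -2.968]
force: [0.9, -2.3, 4.4]
width: 55.8
gripper_force: 3.6
```

Call:
send_rows(series=[[56,[0,0,0.9],[0,0,0]],[56,[0,0,0.9],[0,0,0]],[60,[-0.48,-0.08,0],[0,0,0]],[60,[-0.48,-0.08,0],[0,0,0]],[60,[0,0,0],[0,0,0]]])

```text
clock: 9.5
eef_pos: [425.3, 10.7, 144.7]
tool_rot: [-3.141, -0.003, -2.968]
force: [0.3, -0.4, -0.5]
width: 59.8
gripper_force: 0.0
```

Run:
```python
from h import *
print(sensors.read_state()["eef_pos"])
d=get_image("side");p=pts(d)
def rect(b,lo,hi):
    a,b_,c,e=b;q=p[b_:e,a:c].reshape(-1,3);s=q[(q[:,2]>lo)&(q[:,2]<hi)]
    r=cv2.minAreaRect(s[:,:2].astype(np.float32));print(len(s),np.round(r[0]),np.round(r[1]),round(r[2],1),np.median(s[:,2]))
rect((295,185,372,245),63,74)
w=get_image("wrist");cv2.imwrite("pics/mix2.png",np.hstack([cv2.resize(d["img"][160:280,210:410],(400,240)),cv2.resize(w["img"],(384,240))])[...,::-1])
```

```text
[425.29054671  10.72903616 144.67631215]
365 [508.  25.] [189. 126.] 10.7 68.05123624265855
```

View pics/mix2.png

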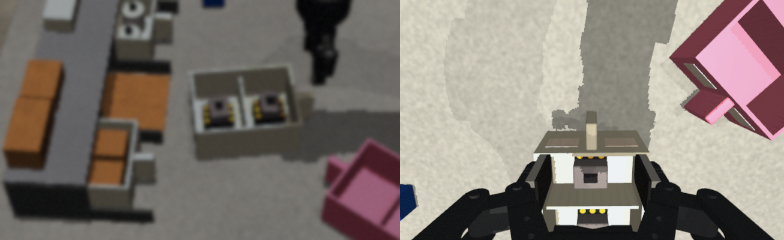

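Call:
send_rows(series=[[60,[0.05,0,-0.6],[0,0,0]],[60,[0,0,-0.6],[0,0,0]],[60,[0,0,-0.3],[0,0,0]],[60,[0,0,-0.14],[0,0,0]],[5,[0,0,0],[0,0,0]],[5,[0,0,0],[0,0,0]],[5,[0,0,0],[0,0,0]],[5,[0,0,0],[0,0,0]]])

```text
clock: 10.6
eef_pos: [430.8, 10.7, 50.2]
tool_rot: [-3.139, -0.001, -2.967]
force: [-0.0, -0.9, 3.1]
width: 11.4
gripper_force: 59.1
```

Call:
send_rows(series=[[5,[0,-0.06,0],[0,0,-0.42]],[5,[0,-0.06,0],[0,0,-0.43]],[5,[0,-0.07,0],[0,0,-0.43]],[5,[0,-0.06,0],[0,0,-0.42]],[5,[0.2,0.005,0],[0,0,0]],[5,[0.2,0.005,0],[0,0,0]],[5,[0.1,0.005,0],[0,0,0]],[5,[0,0,0],[0,0,0]]])

```text
clock: 11.6
eef_pos: [451.7, -5.4, 50.1]
tool_rot: [-3.135, -0.017, -3.117]
force: [-17.8, 0.4, 24.7]
width: 11.8
gripper_force: 62.7
```

```bash
cat > b.py <<'E'
from h import *
print(sensors.read_state()["eef_pos"],sensors.read_state()["force"].round(1))
d=get_image("top");p=pts(d);H=cv2.cvtColor(d["img"],cv2.COLOR_RGB2HSV)
z=p[...,2];X=p[...,0];Y=p[...,1]
m=((z>62)&(z<76)&(abs(Y-2)<75)&(X>440)&(X<730)&(H[...,1]<60))
q=p[m];r=cv2.minAreaRect(q[:,:2].astype(np.float32));print(m.sum(),r,q[:,0].min(),q[:,0].max())
# side walls: line fits
for nm,s in(("L",q[(q[:,1]>50)]),("R",q[q[:,1]<-45])):
    if len(s)>10:
        k=np.polyfit(s[:,0],s[:,1],1);print(nm,len(s),np.degrees(np.arctan(k[0])),s[:,:2].mean(0))
cv2.imwrite("pics/%s.png"%__import__("sys").argv[1],cv2.resize(d["img"][60:260,190:440],None,fx=2,fy=2)[...,::-1])
E
python3 b.py s1
```

```text
[451.70314377  -5.41570696  50.08081796] [-17.8   0.4  24.7]
252 ((550.3233642578125, -4.0292205810546875), (151.79954528808594, 118.64920806884766), 1.4102466106414795) 475.8940999930799 626.7292336941986
L 72 1.5397018563717098 [553.72372878  54.4247718 ]
R 104 2.8115697258536954 [561.37696582 -59.98854885]
```

View pics/s1.png

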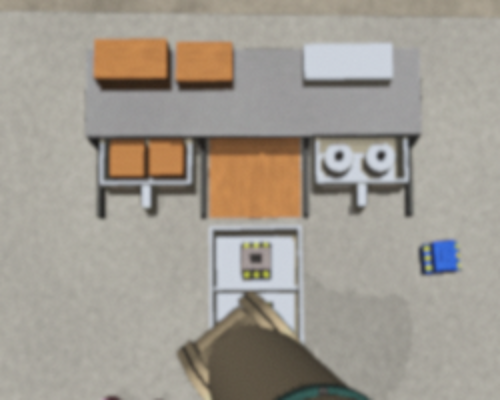

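Call:
send_rows(series=[[5,[0,0.02,0.05],[0,0,0]],[5,[0.1,0.01,0.02],[0,0,0]],[5,[0.2,0.005,0],[0,0,0]],[5,[0.2,0.005,0],[0,0,0]],[5,[0.2,0.005,0],[0,0,0]],[5,[0.2,0.005,0],[0,0,0]],[5,[0.1,0,0],[0,0,0]]])

```text
clock: 12.52
eef_pos: [521.4, -0.5, 53.9]
tool_rot: [-3.14, -0.002, -3.116]
force: [-0.3, -0.3, -7.4]
width: 11.2
gripper_force: 58.5
```

```bash
python3 b.py s2
```

```text
[521.40036127  -0.54787241  53.86210717] [-0.3 -0.3 -7.4]
218 ((637.8079223632812, 1.4718589782714844), (114.36638641357422, 118.11940002441406), 0.7030760645866394) 581.3522419200974 695.4858723818625
L 58 -0.3792487790657055 [647.88569712  58.67194283]
R 88 1.887022965103609 [641.70070823 -55.71196322]
```

Call:
send_rows(series=[[5,[0.3,0.005,0],[0,0,0]],[5,[0.4,0.01,0],[0,0,0]],[5,[0.4,0.01,0],[0,0,0]],[5,[0.4,0.01,0],[0,0,0]],[5,[0.4,0.01,0],[0,0,0]],[5,[0.2,0,0],[0,0,0]],[5,[0.1,0,-0.02],[0,0,0]],[5,[0,0,-0.03],[0,0,0]]])

```text
clock: 13.58
eef_pos: [652.3, 2.1, 51.2]
tool_rot: [-3.14, -0.002, -3.116]
force: [-1.4, -0.5, -0.6]
width: 11.2
gripper_force: 59.6
```

```bash
python3 b.py s3
```

```text
[652.294696    2.0951804  51.1830844] [-1.4 -0.5 -0.6]
7 ((679.8842163085938, 59.52790832519531), (10.683711051940918, 2.720960855484009), 1.3061397075653076) 674.5747749561385 685.1955066982027
```

View pics/s3.png

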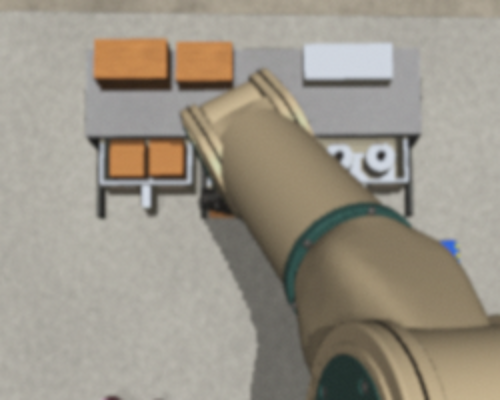

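Call:
send_rows(series=[[5,[0.08,0,0],[0,0,0]],[5,[0.08,0.005,0],[0,0,0]],[5,[0.05,0,0],[0,0,0]],[5,[0.04,0,0],[0,0,0]],[5,[0,0,0],[0,0,0]]])

```text
clock: 14.25
eef_pos: [667.7, 2.5, 51.0]
tool_rot: [-3.14, -0.002, -3.116]
force: [-3.4, 0.1, -1.2]
width: 11.3
gripper_force: 59.8
```

Call:
send_rows(series=[[5,[0.04,0,0],[0,0,0]],[5,[0.03,0,0],[0,0,0]],[5,[0,0,0],[0,0,0]]])

```text
clock: 14.62
eef_pos: [669.2, 2.6, 50.6]
tool_rot: [-3.14, -0.007, -3.116]
force: [-9.3, 0.3, 3.2]
width: 11.5
gripper_force: 60.3
```

Call:
send_rows(series=[[5,[-0.02,0,0],[0,0,0]],[45,[0,0,0],[0,0,0]],[45,[0,0,0],[0,0,0]],[45,[0,0,0.3],[0,0,0]],[45,[0,0,0.7],[0,0,0]],[45,[-0.5,0,0.8],[0,0,0]],[45,[-0.9,0,0.5],[0,0,0]],[45,[-0.9,0,0],[0,0,0]]])

```text
clock: 15.62
eef_pos: [533.4, 3.1, 192.8]
tool_rot: [-3.14, 0.006, -3.116]
force: [-0.3, 0.6, -1.2]
width: 44.9
gripper_force: 0.0
```

Call:
send_rows(series=[[45,[-0.5,0.9,0],[0,0,0]],[45,[-0.2,0.9,0],[0,0,0]],[45,[-0.2,0.9,0],[0,0,0]],[45,[0,0.9,0],[0,0,0]],[45,[0,0.9,0],[0,0,0]],[45,[0,0,0],[0,0,0]]])

```text
clock: 16.38
eef_pos: [477.7, 279.1, 191.0]
tool_rot: [3.137, 0.001, -3.108]
force: [-1.2, -0.2, -0.1]
width: 45.1
gripper_force: 0.0
```

```bash
python3 b.py s4
python3 - <<'E'
from h import *
d=get_image("top");p=pts(d)
for k,(a,b,c,e) in dict(sa=(342,125,398,170),sb=(236,125,292,170),bin=(293,125,341,170)).items():
    q=p[b:e,a:c].reshape(-1,3);s=q[(q[:,2]>60)&(q[:,2]<78)];r=cv2.minAreaRect(s[:,:2].astype(np.float32))
    print(k,s[:,:2].min(0),s[:,:2].max(0),np.round(r[0]),np.round(r[1]),r[2])
s=get_image("side");cv2.imwrite("pics/s5.png",np.hstack([cv2.resize(d["img"][60:260,190:440],(400,320)),cv2.resize(s["img"][130:280,200:387],(399,320))])[...,::-1])
E
```

```text
[477.68727817 279.14832438 190.98290682] [-1.2 -0.2 -0.1]
189 ((690.7156982421875, 2.7087135314941406), (119.58596801757812, 75.7957992553711), 89.17090606689453) 652.8537251134784 729.4434863911276
L 42 5.312037821070534 [702.45954627  59.28508128]
R 40 -4.16573764186425 [703.00938534 -54.42698447]
sa [ 655.54350678 -210.45771047] [747.18479389 -64.24845795] [ 701. -138.] [ 91. 146.] 1.050196886062622
sb [650.50899045  72.22654239] [741.90135738 217.37178721] [695. 143.] [ 90. 145.] 1.9473316669464111
bin [653.39967574 -56.99584142] [743.05574515  62.44461964] [698.   3.] [ 89. 119.] 0.242889404296875
```

View pics/s5.png

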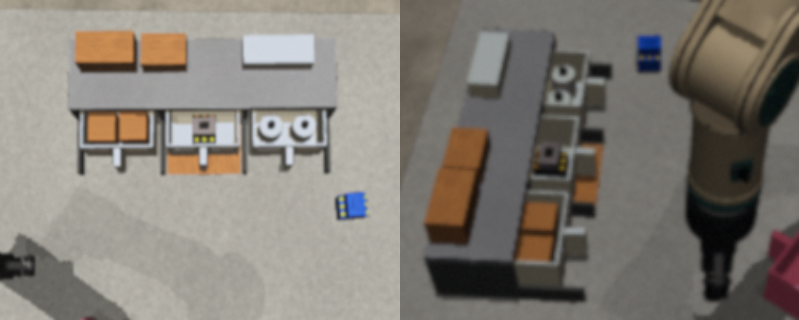

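The picture shows the bin home in the middle bay: its front wall (about (203,147) in the left half) is in line with both stocked bins, whose tab tips are at x = 650 and 655.5 against 653.4 for this one. The front contactor stands upright, and the stocked bins have not moved.

```bash
python3 -c "
from cell import ctrl
print(ctrl.finish_job())"
```

```text
the job is handed in; nothing more can be done
None
```

I handed the job in with the bin fully home in the middle bay, its front in line with the stocked bins and a contactor in each pocket; the board hid the rear one in the last pictures, and no verdict came back.

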